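# Set and lock the cam-lever sharpening vise on a scaler

### The job

A dental scaler lies in the little cam-lever vise for sharpening, but the vise is still set for a thinner handle: the lever bites much too early, and forcing it home like that would crush the scaler's handle. Press the lever gently to feel where it begins to bite, open it again and back the knurled nut off so that the lever will only begin to bite about half way through its swing. Then flip the lever fully home over centre, so that the scaler is held firmly in its groove, and leave everything around the vise where it is.

Things in the scene. Friction and masses are not known exactly. Their poses are not given: they have to be found in the camera images.
- vise: Vise fixed to the desk: aluminium plate 66 x 152 x 12 mm, two uprights with the cam lever, a steel beam on guide posts over a grooved jaw. Origin: on the desk under the lever's pin; x along the groove (away from the robot at yaw 0), y from the jaw end (-y, right) to the lever end (+y, left), z up. Plate: y -98 to +54 mm. Yaw within 0.18 rad.
- scaler: Hand scaler 148 mm long, handle 7 mm thick and 85 mm long, lying along the vise's x in the open groove (9 mm wide, 4 mm deep) of the jaw, 72 mm to the -y side of the vise's origin, underside about 34.5 mm above the desk. Origin: in its underside near mid-length, 1.5 mm beside the handle's middle line. It stays there.
- nut_mid (a point): Middle of the knurled steel nut on the beam's end, about 91 mm above the desk, lever open: upright cylinder 30 mm across, 25 mm tall; a 10 mm spindle stands up to 27 mm out of its top. Below it is the beam's round end, 34 mm across: keep fingertips above that. The nut turns in place, goes down with the beam, and stays as left.
- nut_foot (a point): Bottom of the nut on its axis, 12.5 mm below nut_mid. Anticlockwise from above raises the rubber foot under it 8 mm a turn (1.27 mm per rad), clockwise lowers it, against 0.25 N m of friction. Its setting differs each time: it must be backed off by some 1.1 to 4.5 rad. Turn it with the lever open; several grasps may be needed.
- foot_path (a point): Fixed point of the vise where the spindle's axis meets the groove's floor. The sprung rubber foot on the spindle, 17 mm across, comes down here on the scaler's handle. The clamp gives some 27 N per mm of squeeze, no preload. With the lever home 54 N (2 mm) is ideal, 38 to 71 N is right; over 90 N crushes the handle.
- lever_pin (a point): Pin of the cam lever, 95.5 mm above the desk over the vise's origin, its axis the vise's x. With the lever at angle a (rad) the foot still has 11 mm x (1 - cos(1.32 - a)) to come down. So if it first touches the scaler at angle a, that is the squeeze it will have with the lever home: 2 mm for touching at 0.70, half way.
- lever_grip (a point): Middle of the lever's black grip, 80 mm from the pin. The grip is a bar 14 mm wide along the vise's x, 10 mm thick, from 50 to 102 mm from the pin. It can be pinched from above at any lever angle, fingers closing along the vise's x, and turns between the fingers as it is led round the pin.
- lever (a joint): Lever angle, rad: 0 open (80 degrees up, leaning to the vise's +y), 1.40 home (level, pointing to +y, on its stop); past 1.32 the cam holds it there. Grip height over the pin: 80 mm x sin(1.40 - angle). Starts at 0 to 0.03. Free, it takes 1.2 N at the grip (0.1 N m friction) and stays as left. At first it bites at 0.05 to 0.5 rad, 2 to 3 N more per mm.
- tray: Bystander: shallow steel instrument tray 191 x 121 x 15 mm to the left of the vise, with three hand instruments in it. Origin: middle of its underside.
- dish: Bystander: small white glass dish 32 mm across, 22 mm high. Origin: middle of its underside.
- stone: Bystander: grey sharpening stone 26 x 100 x 10 mm lying on the desk. Origin: middle of its underside.
There are look-alikes about, which are no part of the job. What is shaped like the scaler but blue is not meant.

How it is judged:
By the outcome, as a careful person would: the job done as asked, in the order asked, and still so for the second after the job is handed in, with the robot touching nothing.
It also fails if it takes over 67 s, if anything falls off the work surface, if the arm or the gripper's body presses on something with over 40 N, if the wrist force passes 120 N, or if a joint passes its speed limit or range.

### The arm

A 6-joint arm with a two-finger parallel gripper is mounted at the origin on a cart in front of the work surface, level with it; the furniture and walls round the work are solid. World frame = base frame: x ahead of the robot, y to its left, z up, the work surface at z = 0. Lengths are in mm, angles in rad, forces in N, time in s.
With the tool pointing down it reaches from about 300 to 775 mm from the base axis. Payload 14.6 kg.
Tool frame: the origin (TCP) lies where the fingers leave the gripper's body, on its centre line; the fingertips stand 73 mm ahead of it and the grasp point (between the pads) lies 54 mm ahead of it (env.pinch_z is the z of the grasp point in the tool frame, in mm); z points along the fingers, y is the line along which they close (so a half turn about z gives the same grasp; the last joint's range is limited). The gripper opens to 85 mm and grips with 20 to 120 N. Pads are 22 mm wide; open, the fingers measure 114 mm over their backs; the gripper's body (76 mm by 85 mm) begins 54 mm behind the grasp point. The pads swing forward as they close: fully open they stand 13 mm farther back than shut.
Start: joints at [1.063, 0.3, 1.521, -0, 1.321, -0.067], TCP at [234.661, 497.418, 303.881] pointing down, gripper open.
Joint ranges: [-3.03, 3.03], [-0.79, 2.21], [0.23, 2.52], [-1.04, 4.18], [0, 3.07], [-2.55, 2.55]. Speed limits (rad/s): [2.22, 2.22, 2.57, 3.14, 3.14, 3.14].

### API

Orientations are given as [roll, pitch, yaw] about the fixed x, y, z axes, in that order (R = Rz(yaw) Ry(pitch) Rx(roll)).
In Python, from workcell import env gives the robot as it stands.
- The arm moves only by the tool drive_tool, never from a script. Its argument "increments" is a list that holds one entry, the list of rows, each a list of 5 numbers: the opening, from -1 (shut) to 1 (fully open), then the shift along the tool's x, y, z in normalised numbers (1 is 75 cm), then the turn about the tool's z in shares of 2 rad (1.0 is 2 rad). A call has 1 to 5 rows; each row is the pose to reach, as a shift and turn from the pose commanded when the call began, along the tool's axes at that moment; what a row does not reach only later rows make up. A row lasts 1/10 s, in which the tool goes at most 50 mm and 8.59 degrees, less where a joint would pass 70% of its speed; a pose out of reach is approached as far as the arm can. A shift or turn number past 1, either way, is cut back to 1. A call with a gripper value outside its range is refused whole. The fingers move at their own pace and stop on an object; the grip force is fixed at half the most. Time passes only in rows, so rows that repeat a pose let the fingers close. It gives the time, the measured TCP pose, the force, the opening and the grip force at its end, in the units of the state.
- env.observe(): the state, without advancing time (a new reading comes with each control period).
- env.read_camera(name): name is "scene" or "top"; returns a dict with "frame" (400x640x3 uint8, red, green, blue), "mtx" (3x3 intrinsics, pixels), "k1" (the pictures are not rectified: a ray, as slopes to the right and down, at radius r is drawn at 1 + k1 r^2 times it, then the intrinsics apply), "world_to_cam" (4x4, takes a point from world to camera coordinates). Camera axes: x right, y down, z forward; pixel columns grow to the right and rows downward; lengths in mm; the calibration is good to about 2 mm. A picture is of the moment at which its call begins. There is no depth.
- env.job_done(): hands the job in; it is judged then, once.
Trained networks look in a picture, given as the dict that the camera call returned (one of the last four; its "shot" number tells which), for a name from the list of things; names that differ only in an ending like _2 or _b are one class to them, and where a whole thing is asked for, a point or a joint stands for the part that bears it (a point fixed in the world has none). Each returns a list of dicts, best first, with "confidence" (0 to 1); they miss things now and then, are a little off and sometimes report something else, mostly with a low value. They report only what shows in the picture. A call takes as long as a camera call. They do not tell look-alikes from the thing itself.
- env.look_for(label, picture): "at" ([x, y, z] in mm, in the coordinates of the camera as it stood for that picture, good to about 4 mm: the middle of the surface that is visible of it).
- env.pinpoint(label, picture): "at" ([x, y, z] in mm, in the coordinates of the camera as it stood for that picture, good to about 4 mm: a listed point, or the origin of a listed thing).
The state is a dict: "clock": time; "joint_positions": joint angles; "qvel": joint speeds; "joint_torque": joint torques, N m; "tool_pos": TCP position; "orientation": TCP orientation; "force": force on the tool from outside, world axes, zero at the start; "ft_torque": the same for the moment, N m; "width": finger opening in mm; "grip_force": force on a finger pad.
Only numpy, scipy, OpenCV 4.12 (cv2) and the standard library are available. Lean on these libraries where they do the work, as an engineer would, in place of code of your own. Each camera call takes 0.05 s, during which the arm holds its last target. There are 200 camera calls.

## Working session

There is one attempt and no reset: what is moved stays moved. The work goes in short steps, Python scripts to look and compute and a tool call to move; the robot and the scene stay as the last step left them, time stands still between calls to the robot, and variables do not carry over. Pictures are saved under pics/ and viewed, at most 10 in all, crops included, and the job is handed in when it is done.

Besides the shell and the picture viewer there is one more tool, called after "Emit:" as name([rows], argument=value, ...), one row to a line, values as JSON. drive_tool: Moves the arm, as the interface text tells. Its arguments: {"type":"object","properties":{"increments":{"type":"array","items":{"type":"array","items":{"type":"array","items":{"type":"number"}}}}},"required":["increments"]}

```bash
mkdir -p pics; ls
cat > h.py <<'E'
import numpy as np, cv2
from workcell import env
def cam(n):
    return env.read_camera(n)
def w(p,at):
    return (np.linalg.inv(p["world_to_cam"])@np.r_[at,1])[:3]
def px(p,X):
    c=(np.array(p["world_to_cam"])@np.r_[X,1])[:3]; s=c[:2]/c[2]; s=s*(1+p["k1"]*(s@s))
    return (np.array(p["mtx"])@np.r_[s,1])[:2]
def save(p,f,crop=None,k=1):
    im=p["frame"][...,::-1]
    if crop: a,b,c,d=crop; im=im[b:d,a:c]
    cv2.imwrite(f,cv2.resize(im,None,fx=k,fy=k,interpolation=cv2.INTER_CUBIC))
E
python3 - <<'E'
from h import *
np.set_printoptions(precision=1,suppress=True)
print(env.observe())
for n in("scene","top"):
    p=cam(n); save(p,f"pics/{n}0.png")
    for l in["vise","scaler","nut_mid","nut_foot","foot_path","lever_pin","lever_grip","tray","dish","stone"]:
        for d in env.pinpoint(l,p)[:3]:
            X=w(p,d["at"]); print(n,l,round(d["confidence"],2),X,px(p,X))
E
```

```text
pics
{'clock': 0.0, 'joint_positions': array([ 1.1,  0.3,  1.5, -0. ,  1.3, -0.1]), 'qvel': array([-0., -0., -0.,  0., -0., -0.]), 'joint_torque': array([  0. , -54.4, -36.2,  -0. ,   0. ,  -0. ]), 'tool_pos': array([234.6, 497.3, 303.3]), 'orientation': array([-3.1, -0. ,  2.7]), 'force': array([-0.2, -0.3,  0.2]), 'ft_torque': array([-0., -0., -0.]), 'grip_force': 0.0, 'width': 85.5264254237971}
scene vise 0.76 [516.3 -98.9   0.6] [373.9 334.6]
scene scaler 0.46 [ 504.2 -173.3   35. ] [392.6 359.2]
scene nut_mid 0.87 [ 507.3 -165.2   92.1] [394.8 334.9]
scene nut_foot 0.58 [ 506.4 -169.1   78.9] [394.8 341.6]
scene foot_path 0.74 [ 507.1 -169.8   34.6] [392.9 356.9]
scene foot_path 0.27 [ 508.2 -173.2   79. ] [397.2 343.1]
scene lever_pin 0.6 [514.7 -99.2  96.4] [377.1 302.4]
scene lever_grip 0.73 [513.6 -82.  175.8] [374.4 264.6]
scene lever_grip 0.39 [552.3 450.2  -1.3] [278.  175.3]
scene lever_grip 0.23 [515.  -98.    0.7] [373.1 334.4]
scene tray 0.76 [548.5 451.2  -1.6] [276.6 175.5]
scene dish 0.65 [623.9 200.5   3.2] [345.8 220.5]
scene stone 0.87 [579.3 294.2  -2.8] [312.  205.5]
top vise 0.72 [512.7 -98.8   1.2] [431.1 233.1]
top scaler 0.62 [ 502.8 -169.6   33. ] [462.6 234.1]
top scaler 0.47 [523.1  97.    0.8] [356.2 232.1]
top scaler 0.16 [512.7 -85.6 171.8] [446.2 222. ]
top nut_mid 0.76 [ 505.4 -168.7   94.6] [471.1 229.3]
top foot_path 0.63 [ 501.3 -166.9   36.6] [462.1 234.5]
top foot_path 0.53 [ 505.8 -169.2   90.4] [470.6 229.4]
top lever_pin 0.82 [510.2 -96.6  96.7] [441.2 228.4]
top lever_grip 0.55 [513.2 -81.3 174.7] [444.6 221.7]
top tray 0.67 [545.  449.7  -1.8] [221.9 229. ]
top dish 0.66 [619.3 197.5   0.6] [316.6 197.8]
top dish 0.36 [582.4 296.    1.7] [279.9 212.7]
top stone 0.96 [580.4 294.6   1.3] [280.4 213.4]
```

View pics/scene0.png

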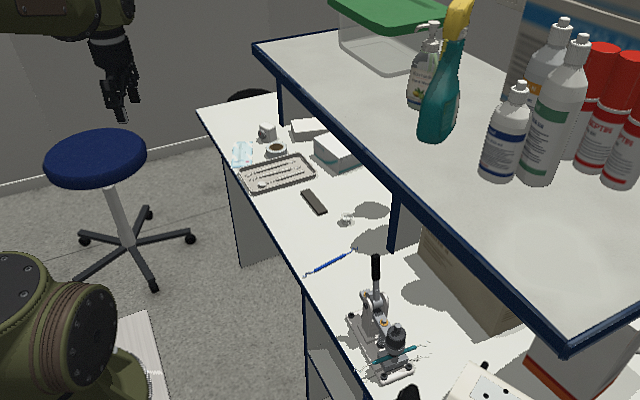

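View pics/top0.png

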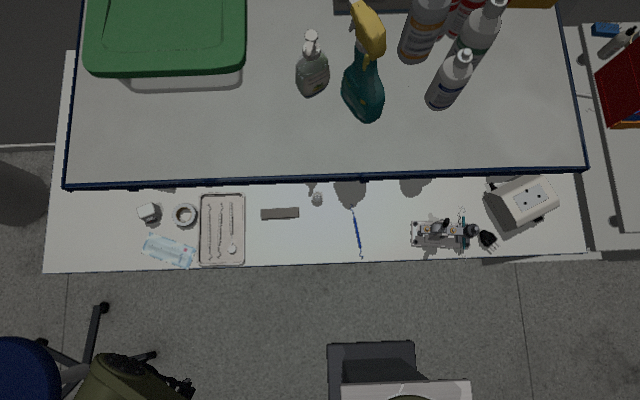

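Run:
```python
from h import *
p=cam("scene"); save(p,"pics/c1.png",(320,230,460,400),4)
p=cam("top"); a=p["frame"]
save(p,"pics/c2.png",(390,190,510,280),6)
```

```text
(no output)
```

View pics/c2.png

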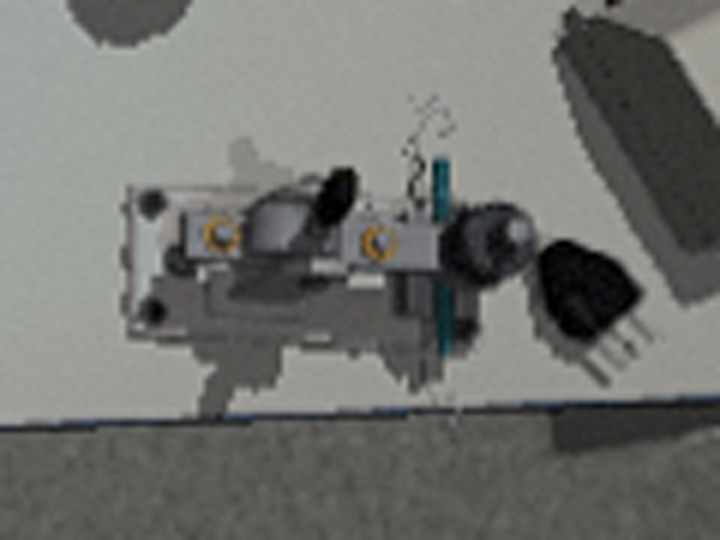

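Top view: vise at (440,233), teal scaler in it at (463,233). The blue look-alike is at (357,232), and a black plug lies beside the jaw at (487,240). The candidates for the lever grip are the black grip at (446,222) and the plug at (487,240). I choose the grip on the vise, and the crop confirms it. Next I check the shelf's height and fit the vise pose.

```bash
cat >> h.py <<'E'
from scipy.optimize import least_squares
def ray(p,uv):
    K=np.array(p["mtx"]); s=np.linalg.solve(K,np.r_[uv,1])[:2]; q=s.copy()
    for _ in range(20): q=s/(1+p["k1"]*(q@q))
    T=np.linalg.inv(p["world_to_cam"]); d=T[:3,:3]@np.r_[q,1]; return T[:3,3],d/np.linalg.norm(d)
def tri(rs):
    A=sum(np.eye(3)-np.outer(d,d) for o,d in rs); b=sum((np.eye(3)-np.outer(d,d))@o for o,d in rs)
    return np.linalg.solve(A,b)
E
python3 - <<'E'
from h import *
np.set_printoptions(precision=1,suppress=True)
def model(q,l,lev):
    g=80*np.array([0,np.cos(1.4-lev),np.sin(1.4-lev)])+[0,0,95.5]
    P={"vise":[0,0,0],"nut_mid":[0,-72,91],"nut_foot":[0,-72,78.5],"foot_path":[0,-72,34.5],"lever_pin":[0,0,95.5],"lever_grip":g}[l]
    c,s=np.cos(q[2]),np.sin(q[2]); x,y,z=P
    return np.array([q[0]+c*x-s*y,q[1]+s*x+c*y,z])
obs=[];sc=[]
for i in range(6):
  for n in("scene","top"):
    p=cam(n)
    for l in["vise","nut_mid","nut_foot","foot_path","lever_pin","lever_grip"]:
        for d in env.pinpoint(l,p)[:1]:
            if d["confidence"]>.45: obs.append((n,l,w(p,d["at"])))
    if i==0:
        sc.append(p)
f=lambda q:np.concatenate([ (model(q,l,0.015)-X) for n,l,X in obs])
r=least_squares(f,[513,-98,-.1],loss="soft_l1",f_scale=4); print("fit",r.x[:2],r.x[2:]*1000)
for n in("scene","top"):
  for l in["vise","nut_mid","foot_path","lever_pin","lever_grip"]:
    E=[X-model(r.x,l,.015) for m,k,X in obs if m==n and k==l]
    if E: print(n,l,len(E),np.mean(E,0),np.std(E,0))
for l in["nut_mid","lever_pin","lever_grip"]: print(l,model(r.x,l,.015))
for a,b in[((255,45),(65,187)),((565,352),(588,168))]:
    print("shelf",tri([ray(sc[0],a),ray(sc[1],b)]))
# residual overlay
for p,nm,cr in((sc[0],"o1",(320,230,460,400)),(sc[1],"o2",(390,190,510,280))):
    im=cv2.resize(p["frame"][cr[1]:cr[3],cr[0]:cr[2],::-1],None,fx=(3.4 if nm=="o1" else 6),fy=(3.4 if nm=="o1" else 6),interpolation=cv2.INTER_CUBIC)
    k=3.4 if nm=="o1" else 6
    c,s=np.cos(r.x[2]),np.sin(r.x[2])
    for x,y,z in[(-33,-98,12),(33,-98,12),(33,54,12),(-33,54,12),(0,-72,103.5),(0,-72,130.5),(0,0,95.5),tuple(np.array([0,80*np.cos(1.385),95.5+80*np.sin(1.385)]))]:
        u=(px(p,[r.x[0]+c*x-s*y,r.x[1]+s*x+c*y,z])-cr[:2]+.5)*k
        cv2.drawMarker(im,tuple(int(t) for t in u),(0,0,255),0,10,1)
    cv2.imwrite(f"pics/{nm}.png",im)
a=cv2.imread("pics/o1.png");b=cv2.imread("pics/o2.png"); print(a.shape,b.shape)
E
```

```text
fit [512.6 -98.1] [-97.7]
scene vise 6 [  0.7 -12.8  17.5] [ 2.4 26.2 35.2]
scene nut_mid 6 [1.9 1.6 3.8] [0.7 1.2 1.1]
scene foot_path 6 [1.  0.7 1.9] [1.5 0.6 2. ]
scene lever_pin 6 [ 1.5 -2.7  2.1] [1.2 0.6 1.3]
scene lever_grip 6 [-0.3 -0.   0.9] [1.7 1.4 0.8]
top vise 6 [-0.2 -1.3  0.7] [1.  1.3 1.1]
top nut_mid 6 [1.2 2.1 2. ] [2.1 0.7 1. ]
top foot_path 6 [-2.8  2.3  1.5] [0.4 1.5 1.1]
top lever_pin 6 [-2.7 -0.1  2.8] [1.7 2.1 1.2]
top lever_grip 5 [ 12.4  77.1 -35. ] [ 26.4 150.5  66.9]
nut_mid [ 505.5 -169.7   91. ]
lever_pin [512.6 -98.1  95.5]
lever_grip [514.  -83.4 174.1]
shelf [604.1 709.5 261.4]
shelf [ 598.2 -362.7  256.4]
(578, 476, 3) (540, 720, 3)
```

View pics/o1.png

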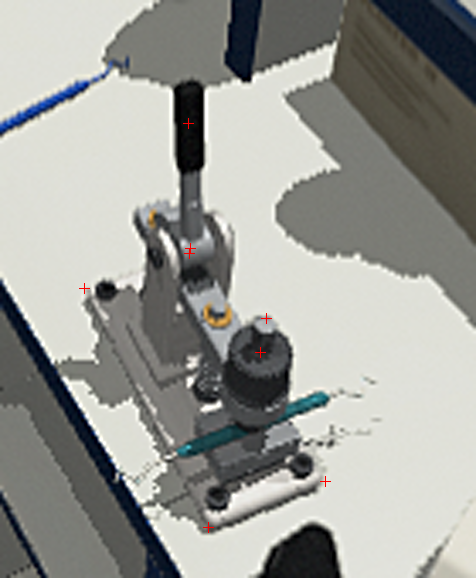

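View pics/o2.png

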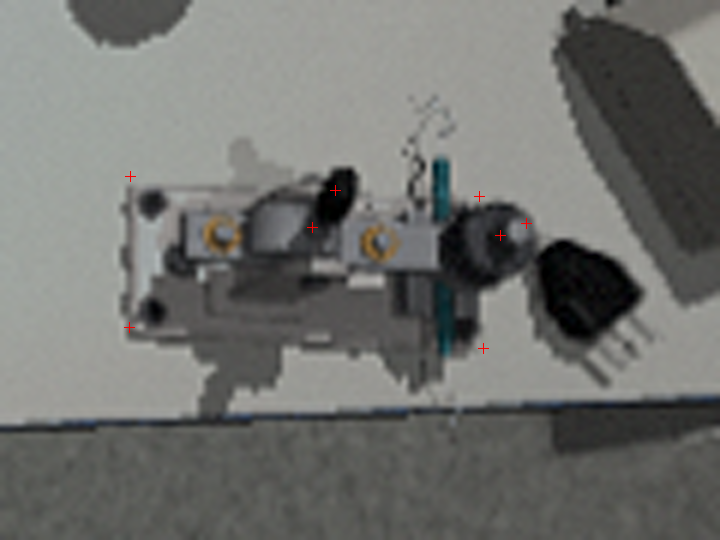

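Both overlays agree with the vise to about 3 mm: grip near (512,-83,174), nut near (505,-168,91), vise yaw -0.098. The shelf edge is at x≈600, z≈260, which leaves clearance. Moving over to the lever grip.

Units first: shifts go in shares of 75 cm and turns go in shares of 2 rad. So -19 cm / 75 = -0.2533, -15.5 cm / 75 = -0.2067.

Emit:
drive_tool([
  [[0.0,-0.0507,-0.0413,0,0],[0.0,-0.1013,-0.0827,0,0],[0.0,-0.152,-0.124,0,0],[0.0,-0.2027,-0.1653,0,0],[0.0,-0.2533,-0.2067,0,0]],
])

```text
clock: 5.9
tool_pos: [340.7, 274.4, 304.1]
orientation: [3.141, 0.0, 2.701]
force: [1.7, 1.0, -0.3]
width: 42.7
grip_force: 0.0
```

To row units: -19 cm / 75 = -0.2533, -15.5 cm / 75 = -0.2067.

Emit:
drive_tool([
  [[0.0,-0.0507,-0.0413,0,0],[0.0,-0.1013,-0.0827,0,0],[0.0,-0.152,-0.124,0,0],[0.0,-0.2027,-0.1653,0,0],[0.0,-0.2533,-0.2067,0,0]],
])

```text
clock: 6.4
tool_pos: [446.5, 52.9, 304.2]
orientation: [3.141, 0.001, 2.701]
force: [0.7, 1.0, 0.7]
width: 42.7
grip_force: 0.0
```

To row units: -11.9 cm / 75 = -0.1587, -9.65 cm / 75 = -0.1287, 0.65 rad / 2 = 0.325.

Emit:
drive_tool([
  [[0.0,-0.04,-0.032,0,0.065],[0.0,-0.08,-0.064,0,0.13],[0.0,-0.12,-0.096,0,0.195],[0.0,-0.1587,-0.1287,0,0.26],[0.0,-0.1587,-0.1287,0,0.325]],
])

```text
clock: 6.9
tool_pos: [513.5, -86.4, 303.4]
orientation: [-3.141, 0.0, 2.042]
force: [-0.2, 0.5, -0.2]
width: 42.7
grip_force: 0.0
```

To row units: 0.578 rad / 2 = 0.289.

Emit:
drive_tool([
  [[0.0,0,0,0,0.065],[0.0,0,0,0,0.13],[0.0,0,0,0,0.195],[0.0,0,0,0,0.26],[0.0,0,0,0,0.289]],
])

```text
clock: 7.4
tool_pos: [512.5, -83.1, 303.9]
orientation: [3.142, 0.0, 1.468]
force: [-0.0, 0.0, -0.8]
width: 42.6
grip_force: 0.0
```

To row units: 7.4 cm / 75 = 0.0987, 5 cm / 75 = 0.0667.

Emit:
drive_tool([
  [[0.0,0,0,0.0333,0],[0.0,0,0,0.0667,0],[0.0,0,0,0.0987,0],[0.0,0,0,0.0987,0]],
])

```text
clock: 7.8
tool_pos: [511.6, -82.9, 227.3]
orientation: [-3.137, -0.001, 1.473]
force: [-0.2, -0.1, 0.5]
width: 42.6
grip_force: 0.0
```

Run:
```python
from h import *
p=cam("scene"); save(p,"pics/d1.png",(320,200,460,360),4); print(env.observe()["joint_positions"])
```

```text
[-2.31376005e-01  3.07705453e-01  1.69370532e+00 -3.31820039e-05
  1.14241076e+00 -1.33321495e-01]
```

View pics/d1.png

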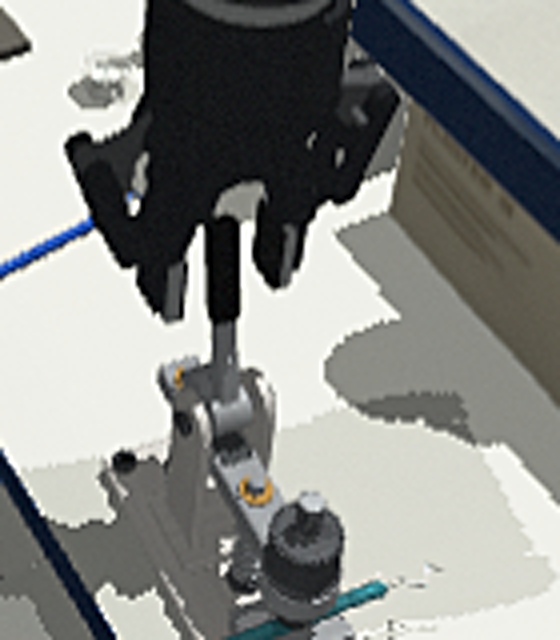

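The grip at crop (222,270) stands between the open fingers at (165,290) and (280,260). Closing.

Emit:
drive_tool([
  [[-1,0,0,0,0],[-1,0,0,0,0],[-1,0,0,0,0],[-1,0,0,0,0],[-1,0,0,0,0]],
])

```text
clock: 8.35
tool_pos: [512.4, -83.1, 231.4]
orientation: [3.141, 0.0, 1.473]
force: [-7.7, 1.6, 8.4]
width: 13.2
grip_force: 58.6
```

Emit:
drive_tool([
  [[-1,0,0,0,0],[-1,0,0,0,0],[-1,0,0,0,0]],
])

```text
clock: 8.65
tool_pos: [512.4, -83.1, 231.4]
orientation: [3.141, 0.0, 1.473]
force: [-7.3, 1.9, 8.2]
width: 13.1
grip_force: 58.6
```

To row units: -0.1 cm / 75 = -0.0013.

Emit:
drive_tool([
  [[-1,0,-0.0013,-0.0013,0],[-1,0,-0.0013,-0.0013,0],[-1,0,-0.0013,-0.0013,0]],
])

```text
clock: 8.95
tool_pos: [512.1, -83.2, 231.6]
orientation: [3.139, 0.0, 1.473]
force: [6.1, -1.1, -4.6]
width: 13.4
grip_force: 59.9
```

To row units: 0.045 cm / 75 = 0.0006, 0.035 cm / 75 = 0.0005.

Emit:
drive_tool([
  [[-1,0,0.0006,0.0005,0],[-1,0,0.0006,0.0005,0]],
])

```text
clock: 9.15
tool_pos: [512.3, -83.2, 231.5]
orientation: [3.14, 0.0, 1.473]
force: [0.1, -0.1, 5.7]
width: 12.9
grip_force: 61.1
```

To row units: 0.325 cm / 75 = 0.0043, 0.068 cm / 75 = 0.0009.

Emit:
drive_tool([
  [[-1,0.0043,0,0.0009,0],[-1,0.0043,0,0.0009,0],[-1,0.0043,0,0.0009,0]],
])

```text
clock: 9.45
tool_pos: [512.5, -80.2, 230.9]
orientation: [3.14, 0.001, 1.473]
force: [-2.1, -2.1, 6.9]
width: 13.0
grip_force: 61.6
```

To row units: 0.322 cm / 75 = 0.0043, 0.081 cm / 75 = 0.0011.

Emit:
drive_tool([
  [[-1,0.0043,0,0.0011,0],[-1,0.0043,0,0.0011,0],[-1,0.0043,0,0.0011,0]],
])

```text
clock: 9.75
tool_pos: [512.8, -76.9, 230.1]
orientation: [3.14, 0.001, 1.473]
force: [-2.1, -1.6, 6.9]
width: 12.8
grip_force: 61.7
```

To row units: 0.319 cm / 75 = 0.0043, 0.094 cm / 75 = 0.0013.

Emit:
drive_tool([
  [[-1,0.0043,0,0.0013,0],[-1,0.0043,0,0.0013,0],[-1,0.0043,0,0.0013,0]],
])

```text
clock: 10.05
tool_pos: [513.1, -73.8, 229.2]
orientation: [3.14, 0.001, 1.473]
force: [-2.5, -2.7, 8.0]
width: 13.0
grip_force: 61.9
```

To row units: 0.315 cm / 75 = 0.0042, 0.106 cm / 75 = 0.0014.

Emit:
drive_tool([
  [[-1,0.0042,0,0.0014,0],[-1,0.0042,0,0.0014,0],[-1,0.0042,0,0.0014,0]],
])

```text
clock: 10.35
tool_pos: [513.4, -70.6, 228.1]
orientation: [3.14, 0.001, 1.473]
force: [-2.8, -1.5, 8.6]
width: 12.8
grip_force: 62.1
```

To row units: 0.31 cm / 75 = 0.0041, 0.07 cm / 75 = 0.0009.

Emit:
drive_tool([
  [[-1,0.0041,0,0.0009,0],[-1,0.0041,0,0.0009,0],[-1,0.0041,0,0.0009,0]],
])

```text
clock: 10.65
tool_pos: [513.7, -67.5, 227.1]
orientation: [3.14, 0.001, 1.473]
force: [-1.2, -2.6, 5.5]
width: 13.1
grip_force: 61.7
```

To row units: 0.305 cm / 75 = 0.0041, 0.11 cm / 75 = 0.0015.

Emit:
drive_tool([
  [[-1,0.0041,0,0.0015,0],[-1,0.0041,0,0.0015,0],[-1,0.0041,0,0.0015,0]],
])

```text
clock: 10.95
tool_pos: [514.0, -64.4, 225.9]
orientation: [3.14, 0.001, 1.473]
force: [-1.3, -2.4, 4.9]
width: 13.3
grip_force: 61.9
```

To row units: 0.298 cm / 75 = 0.004, 0.13 cm / 75 = 0.0017.

Emit:
drive_tool([
  [[-1,0.004,0,0.0017,0],[-1,0.004,0,0.0017,0],[-1,0.004,0,0.0017,0]],
])

```text
clock: 11.25
tool_pos: [514.3, -61.5, 224.6]
orientation: [3.14, 0.001, 1.473]
force: [-1.6, -2.1, 6.5]
width: 13.1
grip_force: 62.1
```

To row units: 0.294 cm / 75 = 0.0039, 0.145 cm / 75 = 0.0019.

Emit:
drive_tool([
  [[-1,0.0039,0,0.0019,0],[-1,0.0039,0,0.0019,0],[-1,0.0039,0,0.0019,0]],
])

```text
clock: 11.55
tool_pos: [514.6, -58.5, 223.2]
orientation: [3.14, 0.001, 1.473]
force: [-2.0, -2.8, 6.3]
width: 12.8
grip_force: 62.3
```

To row units: 0.288 cm / 75 = 0.0038, 0.16 cm / 75 = 0.0021.

Emit:
drive_tool([
  [[-1,0.0038,0,0.0021,0],[-1,0.0038,0,0.0021,0],[-1,0.0038,0,0.0021,0]],
])

```text
clock: 11.85
tool_pos: [514.9, -55.6, 221.6]
orientation: [3.14, 0.001, 1.473]
force: [-1.8, -1.5, 6.5]
width: 13.0
grip_force: 62.5
```

To row units: 0.281 cm / 75 = 0.0037, 0.17 cm / 75 = 0.0023.

Emit:
drive_tool([
  [[-1,0.0037,0,0.0023,0],[-1,0.0037,0,0.0023,0],[-1,0.0037,0,0.0023,0]],
])

```text
clock: 12.15
tool_pos: [515.1, -52.7, 219.9]
orientation: [3.141, 0.0, 1.473]
force: [-1.8, -0.9, 5.9]
width: 13.1
grip_force: 62.7
```

To row units: 0.272 cm / 75 = 0.0036, 0.18 cm / 75 = 0.0024.

Emit:
drive_tool([
  [[-1,0.0036,0,0.0024,0],[-1,0.0036,0,0.0024,0],[-1,0.0036,0,0.0024,0]],
])

```text
clock: 12.45
tool_pos: [515.4, -50.0, 218.2]
orientation: [3.141, 0.0, 1.473]
force: [-2.4, -0.8, 7.6]
width: 13.4
grip_force: 63.0
```

To row units: 0.265 cm / 75 = 0.0035, 0.195 cm / 75 = 0.0026.

Emit:
drive_tool([
  [[-1,0.0035,0,0.0026,0],[-1,0.0035,0,0.0026,0],[-1,0.0035,0,0.0026,0]],
])

```text
clock: 12.75
tool_pos: [515.6, -47.3, 216.2]
orientation: [3.141, 0.0, 1.473]
force: [-2.7, 0.2, 7.8]
width: 13.1
grip_force: 63.1
```

To row units: 0.382 cm / 75 = 0.0051, 0.3 cm / 75 = 0.004.

Emit:
drive_tool([
  [[-1,0.0051,0,0.004,0],[-1,0.0051,0,0.004,0],[-1,0.0051,0,0.004,0]],
])

```text
clock: 13.05
tool_pos: [516.0, -43.5, 213.2]
orientation: [3.141, 0.0, 1.473]
force: [-3.3, 0.1, 8.1]
width: 13.1
grip_force: 63.3
```

Emit:
drive_tool([
  [[-1,0.0048,0,0.0044,0],[-1,0.0048,0,0.0044,0],[-1,0.0048,0,0.0044,0]],
])

```text
clock: 13.35
tool_pos: [516.3, -39.9, 210.1]
orientation: [3.141, 0.0, 1.473]
force: [-4.2, 0.2, 10.3]
width: 12.9
grip_force: 63.7
```

Run:
```python
from h import *
np.set_printoptions(precision=2,suppress=True)
for i in range(2):
    p=cam("scene"); o=env.observe(); print(o["clock"],o["tool_pos"],o["force"],o["ft_torque"],[ (round(d["confidence"],2),w(p,d["at"])) for d in env.pinpoint("nut_mid",p)[:1]])
save(p,"pics/d2.png",(330,230,460,380),4)
```

```text
13.4 [516.33 -39.92 210.11] [-4.5   0.15  9.28] [-0.58  0.6   0.09] [(0.69, array([ 507.57, -169.27,   92.44]))]
13.5 [516.33 -39.93 210.12] [-4.58  0.62 10.35] [-0.48  0.58  0.07] [(0.8, array([ 507.08, -169.2 ,   89.36]))]
```

View pics/d2.png

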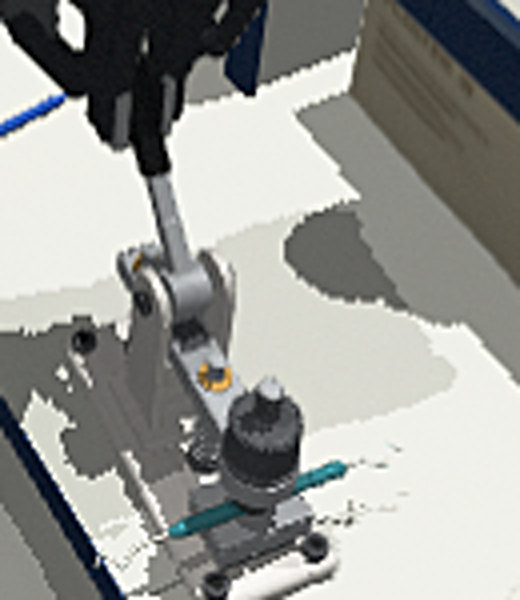

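To row units: 0.29 cm / 75 = 0.0039, 0.286 cm / 75 = 0.0038.

Emit:
drive_tool([
  [[-1,0.0038,0,0.0039,0],[-1,0.0038,0,0.0039,0],[-1,0.0038,0,0.0039,0]],
])

```text
clock: 13.85
tool_pos: [516.6, -37.0, 207.2]
orientation: [3.141, 0.0, 1.473]
force: [-4.9, 0.4, 10.2]
width: 12.8
grip_force: 63.8
```

Emit:
drive_tool([
  [[-1,0,0,0,0]],
])

```text
clock: 13.95
tool_pos: [516.6, -37.0, 207.2]
orientation: [3.141, 0.0, 1.473]
force: [-4.6, 0.4, 10.3]
width: 13.2
grip_force: 63.8
```

To row units: -0.3 cm / 75 = -0.004, -0.286 cm / 75 = -0.0038.

Emit:
drive_tool([
  [[-1,-0.0038,0,-0.004,0],[-1,-0.0038,0,-0.004,0],[-1,-0.0038,0,-0.004,0]],
])

```text
clock: 14.25
tool_pos: [516.3, -39.6, 209.5]
orientation: [3.141, -0.001, 1.473]
force: [0.0, 4.9, 5.8]
width: 13.0
grip_force: 63.1
```

To row units: -0.363 cm / 75 = -0.0048, -0.34 cm / 75 = -0.0045.

Emit:
drive_tool([
  [[-1,-0.0048,0,-0.0045,0],[-1,-0.0048,0,-0.0045,0],[-1,-0.0048,0,-0.0045,0]],
])

```text
clock: 14.55
tool_pos: [516.0, -43.4, 212.6]
orientation: [3.141, -0.0, 1.473]
force: [2.1, 3.6, 2.4]
width: 13.2
grip_force: 62.9
```

To row units: -0.382 cm / 75 = -0.0051, -0.315 cm / 75 = -0.0042.

Emit:
drive_tool([
  [[-1,-0.0051,0,-0.0042,0],[-1,-0.0051,0,-0.0042,0],[-1,-0.0051,0,-0.0042,0]],
])

```text
clock: 14.85
tool_pos: [515.6, -47.3, 215.6]
orientation: [3.141, -0.0, 1.473]
force: [3.5, 2.2, -2.2]
width: 12.5
grip_force: 62.4
```

Emit:
drive_tool([
  [[-1,-0.0035,0,-0.0027,0],[-1,-0.0035,0,-0.0027,0],[-1,-0.0035,0,-0.0027,0]],
])

```text
clock: 15.15
tool_pos: [515.3, -50.0, 217.5]
orientation: [3.141, 0.0, 1.473]
force: [4.8, 2.9, -4.7]
width: 12.9
grip_force: 62.0
```

To row units: -0.272 cm / 75 = -0.0036, -0.19 cm / 75 = -0.0025.

Emit:
drive_tool([
  [[-1,-0.0036,0,-0.0025,0],[-1,-0.0036,0,-0.0025,0],[-1,-0.0036,0,-0.0025,0]],
])

```text
clock: 15.45
tool_pos: [515.0, -52.6, 219.1]
orientation: [-3.141, -0.0, 1.473]
force: [6.1, 2.6, -6.1]
width: 12.9
grip_force: 61.6
```

Closing and opening forces together put the bite at about 0.47 rad (resistance rises from about 0.45–0.5). That calls for backing off about 1.7 mm, or 1.35 rad. Opening the lever again.

To row units: -1.466 cm / 75 = -0.0195, -1.161 cm / 75 = -0.0155.

Emit:
drive_tool([
  [[-1,-0.0037,0,-0.0016,0],[-1,-0.0076,0,-0.0039,0],[-1,-0.0115,0,-0.0059,0],[-1,-0.0155,0,-0.0079,0],[-1,-0.0195,0,-0.0096,0]],
])

```text
clock: 15.95
tool_pos: [513.7, -67.1, 226.3]
orientation: [3.142, -0.001, 1.473]
force: [8.1, 3.8, -7.5]
width: 13.5
grip_force: 60.8
```

To row units: -1.591 cm / 75 = -0.0212, -1.266 cm / 75 = -0.0169.

Emit:
drive_tool([
  [[-1,-0.0041,0,-0.0016,0],[-1,-0.0083,0,-0.003,0],[-1,-0.0126,0,-0.0043,0],[-1,-0.0169,0,-0.0053,0],[-1,-0.0212,0,-0.0061,0]],
])

```text
clock: 16.45
tool_pos: [512.2, -82.8, 230.9]
orientation: [3.141, -0.001, 1.473]
force: [9.8, 6.7, -7.1]
width: 13.3
grip_force: 60.2
```

Emit:
drive_tool([
  [[-1,0,0,0,0],[-1,0,0,0,0]],
])

```text
clock: 16.65
tool_pos: [512.2, -83.1, 231.0]
orientation: [3.141, -0.0, 1.473]
force: [8.1, 1.6, -6.3]
width: 13.2
grip_force: 60.4
```

To row units: -2 cm / 75 = -0.0267, -0.2 cm / 75 = -0.0027.

Emit:
drive_tool([
  [[0.0,0,0,0,0],[0.0,0,0,0,0],[0.0,0,0,0,0],[0.0,0,0,-0.0027,0],[0.0,0,0,-0.0267,0]],
])

```text
clock: 17.15
tool_pos: [511.3, -83.0, 250.2]
orientation: [-3.138, -0.0, 1.473]
force: [0.8, 0.1, -0.3]
width: 42.8
grip_force: 0.0
```

To row units: -5 cm / 75 = -0.0667, -2.5 cm / 75 = -0.0333.

Emit:
drive_tool([
  [[0.0,0,0,-0.0333,0],[0.0,0,0,-0.0667,0],[0.0,0,0,-0.0667,0]],
])

```text
clock: 17.45
tool_pos: [512.6, -83.3, 304.9]
orientation: [3.136, 0.001, 1.473]
force: [-0.2, -0.6, -1.0]
width: 42.8
grip_force: 0.0
```

To row units: -8.66 cm / 75 = -0.1155, -6 cm / 75 = -0.08, 0.65 rad / 2 = 0.325.

Emit:
drive_tool([
  [[0.0,-0.04,0,0,0.065],[0.0,-0.08,0,0,0.13],[0.0,-0.1155,0,0,0.195],[0.0,-0.1155,0,0,0.26],[0.0,-0.1155,0,0,0.325]],
])

```text
clock: 17.95
tool_pos: [503.2, -170.0, 300.8]
orientation: [-3.141, 0.0, 0.816]
force: [0.3, -0.5, -0.5]
width: 42.9
grip_force: 0.0
```

Emit:
drive_tool([
  [[0.0,0,0,0,0],[0.0,0,0,0,0]],
])

```text
clock: 18.15
tool_pos: [503.4, -169.2, 301.2]
orientation: [-3.141, 0.0, 0.827]
force: [-0.5, -0.4, -0.2]
width: 42.6
grip_force: 0.0
```

Run:
```python
from h import *
np.set_printoptions(precision=2,suppress=True)
p=cam("scene"); o=env.observe(); print(o["clock"],o["tool_pos"],o["orientation"],o["force"])
for l in("nut_mid","lever_grip","foot_path"):print(l,[ (round(d["confidence"],2),w(p,d["at"])) for d in env.pinpoint(l,p)[:1]])
save(p,"pics/e1.png",(330,220,470,370),4)
```

```text
18.2 [ 503.46 -169.13  301.28] [-3.14  0.    0.83] [ 0.36 -0.55 -0.27]
nut_mid [(0.75, array([ 506.79, -167.56,   91.63]))]
lever_grip [(0.76, array([513.97, -81.48, 175.44]))]
foot_path [(0.97, array([ 506.39, -166.63,   33.36]))]
```

View pics/e1.png

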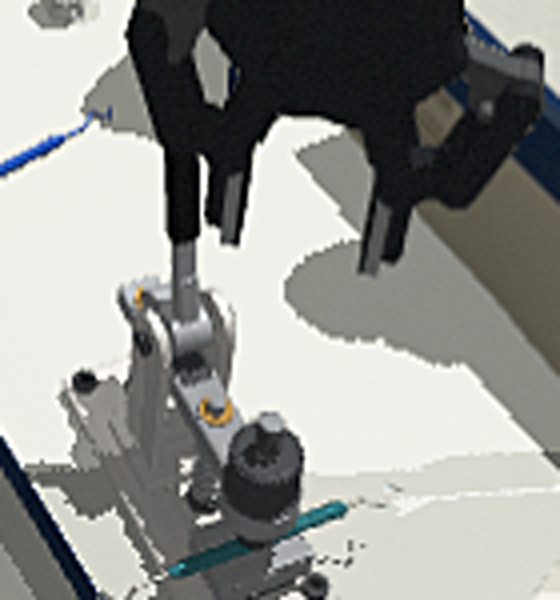

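Nut at crop (265,460) is clear of the lever, and the gripper hangs over it. Descending with a wider opening.

To row units: 11 cm / 75 = 0.1467, 0.07 cm / 75 = 0.0009.

Emit:
drive_tool([
  [[0.25,0.0009,0.0009,0.04,0],[0.25,0.0009,0.0009,0.08,0],[0.25,0.0009,0.0009,0.12,0],[0.25,0.0009,0.0009,0.1467,0],[0.25,0.0009,0.0009,0.1467,0]],
])

```text
clock: 18.85
tool_pos: [503.6, -168.8, 189.1]
orientation: [-3.137, 0.002, 0.824]
force: [0.4, 1.0, 0.6]
width: 53.3
grip_force: 0.0
```

To row units: 3.6 cm / 75 = 0.048, 3 cm / 75 = 0.04.

Emit:
drive_tool([
  [[0.25,0,0,0.0133,0],[0.25,0,0,0.0267,0],[0.25,0,0,0.04,0],[0.25,0,0,0.048,0],[0.25,0,0,0.048,0]],
])

```text
clock: 19.35
tool_pos: [504.2, -169.1, 154.7]
orientation: [-3.14, 0.0, 0.823]
force: [0.2, 0.5, -0.0]
width: 53.3
grip_force: 0.0
```

Emit:
drive_tool([
  [[-1,0,0,0,0],[-1,0,0,0,0],[-1,0,0,0,0],[-1,0,0,0,0],[-1,0,0,0,0]],
])

```text
clock: 19.85
tool_pos: [504.4, -169.0, 155.9]
orientation: [-3.141, -0.0, 0.823]
force: [-3.4, 4.1, 5.0]
width: 28.0
grip_force: 59.0
```

Run:
```python
from h import *
p=cam("scene"); o=env.observe(); print(o)
save(p,"pics/e2.png",(330,220,470,370),4)
```

```text
{'clock': 19.9, 'joint_positions': array([-3.92256341e-01,  4.32588123e-01,  1.71460200e+00,  2.06997301e-04,
        9.94639561e-01,  3.55524775e-01]), 'qvel': array([-0.00088819, -0.0005097 , -0.00019275,  0.00095488,  0.00104026,
       -0.00211617]), 'joint_torque': array([-9.67939496e-01, -5.40631485e+01, -3.12288058e+01, -3.14510493e-01,
       -1.22858405e+00, -4.08714521e-02]), 'tool_pos': array([ 504.39674608, -169.02574717,  155.94312792]), 'orientation': array([-3.14131003e+00, -8.01922428e-05,  8.22902405e-01]), 'force': array([-4.19388771,  3.59153027,  5.1437892 ]), 'ft_torque': array([ 0.53919911,  0.7218921 , -0.05559058]), 'grip_force': 58.95595192909241, 'width': 28.187171032640514}
```

View pics/e2.png

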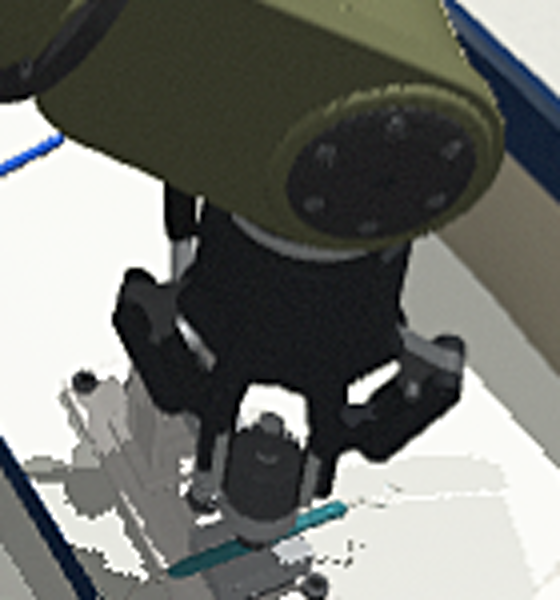

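The pads hold the nut at crop (265,470), with the lever untouched. Turning it anticlockwise by about 1.35 rad.

To row units: -0.7 rad / 2 = -0.35.

Emit:
drive_tool([
  [[-1,0,0,0,-0.07],[-1,0,0,0,-0.14],[-1,0,0,0,-0.21],[-1,0,0,0,-0.28],[-1,0,0,0,-0.35]],
])

```text
clock: 20.4
tool_pos: [504.5, -169.1, 156.0]
orientation: [3.141, -0.0, 1.528]
force: [-2.1, 2.8, 3.1]
width: 27.6
grip_force: 58.8
```

To row units: -0.67 rad / 2 = -0.335.

Emit:
drive_tool([
  [[-1,0,0,0,-0.07],[-1,0,0,0,-0.14],[-1,0,0,0,-0.21],[-1,0,0,0,-0.28],[-1,0,0,0,-0.335]],
])

```text
clock: 20.9
tool_pos: [504.7, -169.0, 155.9]
orientation: [3.141, 0.0, 2.198]
force: [-1.2, 4.3, 2.9]
width: 28.0
grip_force: 58.8
```

Emit:
drive_tool([
  [[-1,0,0,0,0],[-1,0,0,0,0]],
])

```text
clock: 21.1
tool_pos: [504.6, -169.0, 155.9]
orientation: [3.141, 0.0, 2.19]
force: [-2.4, 5.1, 5.4]
width: 28.0
grip_force: 59.1
```

Run:
```python
from h import *
o=env.observe(); print(o["tool_pos"],o["orientation"],o["force"],o["ft_torque"],o["width"],o["joint_positions"])
```

```text
[ 504.64627436 -169.02529501  155.91383908] [3.14113856e+00 2.81489711e-04 2.18987759e+00] [-2.4153757   5.07877345  5.40521871] [0.85729257 0.28397385 0.16855205] 27.9968134155018 [-3.92095941e-01  4.32846986e-01  1.71429570e+00  2.80830710e-04
  9.93970379e-01 -1.01133037e+00]
```

To row units: -4 cm / 75 = -0.0533, -1 cm / 75 = -0.0133.

Emit:
drive_tool([
  [[0.25,0,0,0,0],[0.25,0,0,0,0],[0.25,0,0,0,0],[0.25,0,0,-0.0133,0],[0.25,0,0,-0.0533,0]],
])

```text
clock: 21.6
tool_pos: [503.7, -169.0, 194.4]
orientation: [-3.139, -0.004, 2.192]
force: [0.7, 0.7, 0.4]
width: 53.3
grip_force: 0.0
```

Emit:
drive_tool([
  [[0.0,0,0,-0.0533,0],[0.0,0,0,-0.1067,0],[0.0,0,0,-0.1413,0],[0.0,0,0,-0.1413,0]],
])

```text
clock: 22.0
tool_pos: [505.1, -169.6, 306.2]
orientation: [3.138, 0.006, 2.192]
force: [0.9, 0.1, -0.9]
width: 43.1
grip_force: 0.0
```

To row units: 6.53 cm / 75 = 0.0871, 5.6 cm / 75 = 0.0747, 0.717 rad / 2 = 0.3585.

Emit:
drive_tool([
  [[0.0,0.0293,0.0253,0,0.07],[0.0,0.0587,0.0507,0,0.14],[0.0,0.0871,0.0747,0,0.21],[0.0,0.0871,0.0747,0,0.28],[0.0,0.0871,0.0747,0,0.3585]],
])

```text
clock: 22.5
tool_pos: [511.8, -82.7, 301.3]
orientation: [-3.141, 0.0, 1.478]
force: [-0.2, -0.5, 0.1]
width: 42.7
grip_force: 0.0
```

Emit:
drive_tool([
  [[0.0,0,0,0,0],[0.0,0,0,0,0]],
])

```text
clock: 22.7
tool_pos: [511.8, -83.6, 301.3]
orientation: [-3.141, -0.0, 1.487]
force: [-0.2, 0.6, 0.8]
width: 43.1
grip_force: 0.0
```

To row units: 7.05 cm / 75 = 0.094, 0.03 cm / 75 = 0.0004, 0.014 rad / 2 = 0.007.

Emit:
drive_tool([
  [[0.0,0.0004,0.0005,0.0333,0.007],[0.0,0.0004,0.0005,0.0667,0.007],[0.0,0.0004,0.0005,0.094,0.007],[0.0,0.0004,0.0005,0.094,0.007],[0.0,0.0004,0.0005,0.094,0.007]],
])

```text
clock: 23.2
tool_pos: [512.5, -83.4, 231.6]
orientation: [3.142, -0.0, 1.471]
force: [-0.3, -0.0, 0.7]
width: 42.7
grip_force: 0.0
```

Emit:
drive_tool([
  [[-1,0,0,0,0],[-1,0,0,0,0],[-1,0,0,0,0],[-1,0,0,0,0],[-1,0,0,0,0]],
])

```text
clock: 23.7
tool_pos: [512.3, -83.2, 232.2]
orientation: [3.141, 0.0, 1.469]
force: [-6.2, 1.1, 6.4]
width: 13.1
grip_force: 58.5
```

To row units: 3.056 cm / 75 = 0.0407, -0.05 cm / 75 = -0.0007.

Emit:
drive_tool([
  [[-1,0.0086,-0.0007,0.0012,0],[-1,0.0171,-0.0007,0.0037,0],[-1,0.0253,-0.0007,0.0069,0],[-1,0.0332,-0.0007,0.0108,0],[-1,0.0407,-0.0007,0.0152,0]],
])

```text
clock: 24.2
tool_pos: [515.1, -53.0, 221.0]
orientation: [3.14, 0.001, 1.47]
force: [-6.9, -3.2, 8.1]
width: 13.1
grip_force: 58.5
```

Emit:
drive_tool([
  [[-1,0.0036,0,0.0025,0],[-1,0.0036,0,0.0025,0],[-1,0.0036,0,0.0025,0]],
])

```text
clock: 24.5
tool_pos: [515.4, -50.1, 219.1]
orientation: [3.14, 0.001, 1.47]
force: [-4.7, 0.8, 7.7]
width: 12.9
grip_force: 58.5
```

To row units: 0.265 cm / 75 = 0.0035, 0.2 cm / 75 = 0.0027.

Emit:
drive_tool([
  [[-1,0.0035,0,0.0027,0],[-1,0.0035,0,0.0027,0],[-1,0.0035,0,0.0027,0]],
])

```text
clock: 24.8
tool_pos: [515.7, -47.4, 217.2]
orientation: [3.14, 0.001, 1.47]
force: [-5.7, 1.9, 9.0]
width: 13.0
grip_force: 58.5
```

To row units: 0.382 cm / 75 = 0.0051, 0.32 cm / 75 = 0.0043.

Emit:
drive_tool([
  [[-1,0.0051,0,0.0043,0],[-1,0.0051,0,0.0043,0],[-1,0.0051,0,0.0043,0]],
])

```text
clock: 25.1
tool_pos: [516.0, -43.5, 213.9]
orientation: [3.14, 0.0, 1.47]
force: [-7.2, 2.6, 9.5]
width: 13.0
grip_force: 58.5
```

To row units: 0.363 cm / 75 = 0.0048, 0.34 cm / 75 = 0.0045.

Emit:
drive_tool([
  [[-1,0.0048,0,0.0045,0],[-1,0.0048,0,0.0045,0],[-1,0.0048,0,0.0045,0]],
])

```text
clock: 25.4
tool_pos: [516.4, -39.7, 210.4]
orientation: [3.141, -0.0, 1.47]
force: [-6.0, 4.2, 8.3]
width: 13.2
grip_force: 58.3
```

To row units: 0.3 cm / 75 = 0.004, 0.286 cm / 75 = 0.0038.

Emit:
drive_tool([
  [[-1,0.0038,0,0.004,0],[-1,0.0038,0,0.004,0],[-1,0.0038,0,0.004,0]],
])

```text
clock: 25.7
tool_pos: [516.7, -36.8, 207.4]
orientation: [3.141, -0.0, 1.47]
force: [-5.9, 4.7, 8.6]
width: 13.0
grip_force: 58.3
```

To row units: 0.3 cm / 75 = 0.004, 0.285 cm / 75 = 0.0038.

Emit:
drive_tool([
  [[-1,0.004,0,0.0038,0],[-1,0.004,0,0.0038,0],[-1,0.004,0,0.0038,0]],
])

```text
clock: 26.0
tool_pos: [516.9, -34.0, 204.5]
orientation: [3.141, 0.0, 1.47]
force: [-6.2, 2.4, 6.2]
width: 13.1
grip_force: 58.3
```

To row units: 0.325 cm / 75 = 0.0043, 0.26 cm / 75 = 0.0035.

Emit:
drive_tool([
  [[-1,0.0035,0,0.0043,0],[-1,0.0035,0,0.0043,0],[-1,0.0035,0,0.0043,0]],
])

```text
clock: 26.3
tool_pos: [517.2, -31.5, 201.4]
orientation: [3.141, 0.0, 1.47]
force: [-6.5, 2.1, 8.7]
width: 13.0
grip_force: 58.4
```

To row units: 0.34 cm / 75 = 0.0045, 0.24 cm / 75 = 0.0032.

Emit:
drive_tool([
  [[-1,0.0032,0,0.0045,0],[-1,0.0032,0,0.0045,0],[-1,0.0032,0,0.0045,0]],
])

```text
clock: 26.6
tool_pos: [517.4, -29.0, 198.0]
orientation: [3.141, 0.0, 1.47]
force: [-7.2, 2.9, 9.3]
width: 13.2
grip_force: 58.3
```

To row units: 0.352 cm / 75 = 0.0047, 0.222 cm / 75 = 0.003.

Emit:
drive_tool([
  [[-1,0.003,0,0.0047,0],[-1,0.003,0,0.0047,0],[-1,0.003,0,0.0047,0]],
])

```text
clock: 26.9
tool_pos: [517.6, -26.7, 194.4]
orientation: [3.141, -0.0, 1.47]
force: [-7.0, 4.6, 9.9]
width: 12.8
grip_force: 58.3
```

To row units: -0.352 cm / 75 = -0.0047, -0.222 cm / 75 = -0.003.

Emit:
drive_tool([
  [[-1,-0.003,0,-0.0047,0],[-1,-0.003,0,-0.0047,0],[-1,-0.003,0,-0.0047,0]],
])

```text
clock: 27.2
tool_pos: [517.4, -28.7, 197.2]
orientation: [3.141, -0.001, 1.469]
force: [-3.5, 5.6, 3.3]
width: 12.9
grip_force: 59.3
```

To row units: -0.34 cm / 75 = -0.0045, -0.24 cm / 75 = -0.0032.

Emit:
drive_tool([
  [[-1,-0.0032,0,-0.0045,0],[-1,-0.0032,0,-0.0045,0],[-1,-0.0032,0,-0.0045,0]],
])

```text
clock: 27.5
tool_pos: [517.2, -31.3, 200.4]
orientation: [3.141, -0.0, 1.469]
force: [-3.0, 4.2, 1.7]
width: 12.6
grip_force: 59.4
```

To row units: -0.325 cm / 75 = -0.0043, -0.26 cm / 75 = -0.0035.

Emit:
drive_tool([
  [[-1,-0.0035,0,-0.0043,0],[-1,-0.0035,0,-0.0043,0],[-1,-0.0035,0,-0.0043,0]],
])

```text
clock: 27.8
tool_pos: [516.9, -34.1, 203.4]
orientation: [3.142, -0.0, 1.469]
force: [-2.4, 4.8, 0.6]
width: 13.1
grip_force: 59.6
```

To row units: -0.315 cm / 75 = -0.0042, -0.27 cm / 75 = -0.0036.

Emit:
drive_tool([
  [[-1,-0.0036,0,-0.0042,0],[-1,-0.0036,0,-0.0042,0],[-1,-0.0036,0,-0.0042,0]],
])

```text
clock: 28.1
tool_pos: [516.6, -36.9, 206.4]
orientation: [-3.142, 0.0, 1.469]
force: [-1.0, 2.9, -2.2]
width: 12.9
grip_force: 59.5
```

To row units: -0.3 cm / 75 = -0.004, -0.286 cm / 75 = -0.0038.

Emit:
drive_tool([
  [[-1,-0.0038,0,-0.004,0],[-1,-0.0038,0,-0.004,0],[-1,-0.0038,0,-0.004,0]],
])

```text
clock: 28.4
tool_pos: [516.3, -39.9, 209.3]
orientation: [-3.141, 0.0, 1.469]
force: [0.7, 0.5, -6.3]
width: 12.8
grip_force: 59.3
```

To row units: -0.363 cm / 75 = -0.0048, -0.34 cm / 75 = -0.0045.

Emit:
drive_tool([
  [[-1,-0.0048,0,-0.0045,0],[-1,-0.0048,0,-0.0045,0],[-1,-0.0048,0,-0.0045,0]],
])

```text
clock: 28.7
tool_pos: [515.9, -43.7, 212.8]
orientation: [3.142, 0.001, 1.469]
force: [1.1, -2.1, -8.9]
width: 12.5
grip_force: 59.3
```

To row units: -0.382 cm / 75 = -0.0051, -0.32 cm / 75 = -0.0043.

Emit:
drive_tool([
  [[-1,-0.0051,0,-0.0043,0],[-1,-0.0051,0,-0.0043,0],[-1,-0.0051,0,-0.0043,0]],
])

```text
clock: 29.0
tool_pos: [515.6, -47.5, 216.0]
orientation: [3.142, 0.0, 1.469]
force: [4.2, -3.3, -11.5]
width: 13.0
grip_force: 59.1
```

Second feel: the bite is now at about 0.65 rad, roughly 2.25 mm of squeeze. That is inside the range but on the high side. I'll open the lever and back the nut off another 0.25 rad to centre it.

To row units: -2.99 cm / 75 = -0.0399, -2.35 cm / 75 = -0.0313.

Emit:
drive_tool([
  [[-1,-0.0076,0,-0.0045,0],[-1,-0.0152,0,-0.0089,0],[-1,-0.0232,0,-0.0129,0],[-1,-0.0313,0,-0.0163,0],[-1,-0.0399,0,-0.0189,0]],
])

```text
clock: 29.5
tool_pos: [512.7, -76.7, 230.6]
orientation: [3.141, -0.001, 1.469]
force: [8.0, 3.3, -10.1]
width: 13.0
grip_force: 59.8
```

To row units: -0.64 cm / 75 = -0.0085, -0.15 cm / 75 = -0.002.

Emit:
drive_tool([
  [[-1,-0.0085,0,-0.002,0],[-1,-0.0085,0,-0.002,0],[-1,-0.0085,0,-0.002,0]],
])

```text
clock: 29.8
tool_pos: [512.1, -83.4, 232.2]
orientation: [3.14, -0.0, 1.468]
force: [5.4, -0.3, -6.7]
width: 13.1
grip_force: 60.1
```

To row units: -2 cm / 75 = -0.0267, -0.2 cm / 75 = -0.0027.

Emit:
drive_tool([
  [[0.0,0,0,0,0],[0.0,0,0,0,0],[0.0,0,0,0,0],[0.0,0,0,-0.0027,0],[0.0,0,0,-0.0267,0]],
])

```text
clock: 30.3
tool_pos: [511.3, -83.1, 250.6]
orientation: [-3.138, -0.0, 1.469]
force: [0.5, -0.8, 0.1]
width: 42.8
grip_force: 0.0
```

To row units: -5 cm / 75 = -0.0667, -2.5 cm / 75 = -0.0333.

Emit:
drive_tool([
  [[0.25,0,0,-0.0333,0],[0.25,0,0,-0.0667,0],[0.25,0,0,-0.0667,0]],
])

```text
clock: 30.6
tool_pos: [512.5, -83.4, 305.3]
orientation: [3.136, 0.001, 1.469]
force: [1.3, 0.4, -0.8]
width: 53.5
grip_force: 0.0
```

To row units: -8.66 cm / 75 = -0.1155, -6 cm / 75 = -0.08, 0.3 rad / 2 = 0.15.

Emit:
drive_tool([
  [[0.25,-0.04,0,0,0.05],[0.25,-0.08,0,0,0.1],[0.25,-0.1155,0,0,0.15],[0.25,-0.1155,0,0,0.15],[0.25,-0.1155,0,0,0.15]],
])

```text
clock: 31.1
tool_pos: [502.9, -169.5, 301.3]
orientation: [-3.141, -0.0, 1.169]
force: [-0.5, -0.5, 0.4]
width: 53.2
grip_force: 0.0
```

To row units: 11 cm / 75 = 0.1467, 9 cm / 75 = 0.12.

Emit:
drive_tool([
  [[0.25,0.0013,0.0016,0.04,0],[0.25,0.0013,0.0016,0.08,0],[0.25,0.0013,0.0016,0.12,0],[0.25,0.0013,0.0016,0.1467,0],[0.25,0.0013,0.0016,0.1467,0]],
])

```text
clock: 31.6
tool_pos: [503.8, -167.6, 189.2]
orientation: [-3.137, -0.0, 1.171]
force: [0.2, -0.4, 0.7]
width: 53.4
grip_force: 0.0
```

To row units: 3.6 cm / 75 = 0.048, 3 cm / 75 = 0.04.

Emit:
drive_tool([
  [[0.25,0,0,0.0133,0],[0.25,0,0,0.0267,0],[0.25,0,0,0.04,0],[0.25,0,0,0.048,0],[0.25,0,0,0.048,0]],
])

```text
clock: 32.1
tool_pos: [504.3, -168.9, 154.9]
orientation: [-3.14, 0.0, 1.169]
force: [-0.7, -0.3, 0.7]
width: 53.2
grip_force: 0.0
```

Emit:
drive_tool([
  [[-1,0,0,0,0],[-1,0,0,0,0],[-1,0,0,0,0],[-1,0,0,0,0],[-1,0,0,0,0]],
])

```text
clock: 32.6
tool_pos: [504.5, -169.0, 156.2]
orientation: [3.142, 0.0, 1.169]
force: [-4.6, 1.6, 6.3]
width: 28.2
grip_force: 59.0
```

To row units: -0.26 rad / 2 = -0.13.

Emit:
drive_tool([
  [[-1,0,0,0,-0.05],[-1,0,0,0,-0.1],[-1,0,0,0,-0.13],[-1,0,0,0,-0.13]],
])

```text
clock: 33.0
tool_pos: [504.5, -169.0, 156.2]
orientation: [3.141, 0.0, 1.431]
force: [-5.2, 0.5, 5.7]
width: 27.7
grip_force: 59.0
```

To row units: -4 cm / 75 = -0.0533, -1 cm / 75 = -0.0133.

Emit:
drive_tool([
  [[0.25,0,0,0,0],[0.25,0,0,0,0],[0.25,0,0,0,0],[0.25,0,0,-0.0133,0],[0.25,0,0,-0.0533,0]],
])

```text
clock: 33.5
tool_pos: [503.8, -168.7, 194.6]
orientation: [-3.137, -0.001, 1.429]
force: [-0.4, -0.5, 0.4]
width: 53.5
grip_force: 0.0
```

To row units: -10.6 cm / 75 = -0.1413, -8 cm / 75 = -0.1067.

Emit:
drive_tool([
  [[0.0,0,0,-0.0533,0],[0.0,0,0,-0.1067,0],[0.0,0,0,-0.1413,0],[0.0,0,0,-0.1413,0],[0.0,0,0,-0.1413,0]],
])

```text
clock: 34.0
tool_pos: [504.5, -168.9, 302.2]
orientation: [3.141, 0.0, 1.429]
force: [-0.6, -0.6, -0.7]
width: 42.7
grip_force: 0.0
```

To row units: 8.58 cm / 75 = 0.1144, -0.435 cm / 75 = -0.0058, -0.044 rad / 2 = -0.022.

Emit:
drive_tool([
  [[0.0,0.04,-0.002,0,-0.022],[0.0,0.08,-0.004,0,-0.022],[0.0,0.1144,-0.0058,0,-0.022],[0.0,0.1144,-0.0058,0,-0.022],[0.0,0.1144,-0.0058,0,-0.022]],
])

```text
clock: 34.5
tool_pos: [512.2, -83.3, 300.9]
orientation: [-3.14, -0.0, 1.474]
force: [-0.3, 0.7, -0.5]
width: 42.5
grip_force: 0.0
```

To row units: 7.1 cm / 75 = 0.0947, 5 cm / 75 = 0.0667.

Emit:
drive_tool([
  [[0.0,0,0,0.0333,0],[0.0,0,0,0.0667,0],[0.0,0,0,0.0947,0],[0.0,0,0,0.0947,0],[0.0,0,0,0.0947,0]],
])

```text
clock: 35.0
tool_pos: [512.4, -84.1, 231.0]
orientation: [-3.141, -0.0, 1.472]
force: [0.4, 0.2, -0.5]
width: 43.0
grip_force: 0.0
```

Emit:
drive_tool([
  [[-1,0,0,0,0],[-1,0,0,0,0],[-1,0,0,0,0],[-1,0,0,0,0],[-1,0,0,0,0]],
])

```text
clock: 35.5
tool_pos: [512.3, -83.5, 231.9]
orientation: [3.141, 0.0, 1.473]
force: [-6.1, -0.1, 7.0]
width: 13.1
grip_force: 58.5
```

To row units: 3.056 cm / 75 = 0.0407, -0.05 cm / 75 = -0.0007.

Emit:
drive_tool([
  [[-1,0.0086,-0.0007,0.0012,0],[-1,0.0171,-0.0007,0.0037,0],[-1,0.0253,-0.0007,0.0069,0],[-1,0.0332,-0.0007,0.0108,0],[-1,0.0407,-0.0007,0.0152,0]],
])

```text
clock: 36.0
tool_pos: [515.1, -53.2, 220.8]
orientation: [3.14, 0.001, 1.473]
force: [-5.6, -3.2, 8.5]
width: 13.1
grip_force: 58.9
```

To row units: 2.68 cm / 75 = 0.0357, 2.58 cm / 75 = 0.0344.

Emit:
drive_tool([
  [[-1,0.0091,0,0.0065,0],[-1,0.0173,0,0.0139,0],[-1,0.0249,0,0.022,0],[-1,0.0315,0,0.0309,0],[-1,0.0344,0,0.0357,0]],
])

```text
clock: 36.5
tool_pos: [517.6, -26.8, 193.7]
orientation: [3.14, -0.0, 1.474]
force: [-5.8, 3.1, 12.7]
width: 12.6
grip_force: 58.6
```

Emit:
drive_tool([
  [[-1,0,0,0,0]],
])

```text
clock: 36.6
tool_pos: [517.6, -26.7, 193.6]
orientation: [3.141, -0.0, 1.474]
force: [-5.5, 5.3, 7.6]
width: 13.0
grip_force: 58.4
```

Emit:
drive_tool([
  [[-1,0.0027,0,0.0048,0],[-1,0.0052,0,0.0097,0],[-1,0.0073,0,0.0148,0],[-1,0.0093,0,0.02,0],[-1,0.0093,0,0.02,0]],
])

```text
clock: 37.1
tool_pos: [518.2, -19.8, 178.5]
orientation: [3.141, -0.0, 1.474]
force: [-3.3, 5.3, 6.6]
width: 12.9
grip_force: 58.4
```

To row units: 2.03 cm / 75 = 0.0271, 1.61 cm / 75 = 0.0215.

Emit:
drive_tool([
  [[-1,0.0017,0,0.0053,0],[-1,0.0032,0,0.0107,0],[-1,0.0043,0,0.016,0],[-1,0.0051,0,0.0215,0],[-1,0.0056,0,0.0271,0]],
])

```text
clock: 37.6
tool_pos: [518.6, -15.6, 158.2]
orientation: [3.141, -0.001, 1.473]
force: [-4.7, 5.4, 5.9]
width: 12.8
grip_force: 58.7
```

To row units: 0.5 cm / 75 = 0.0067, 0.25 cm / 75 = 0.0033.

Emit:
drive_tool([
  [[-1,0.0003,0,0.0033,0],[-1,0.0004,0,0.0067,0],[-1,0.0004,0,0.0067,0]],
])

```text
clock: 37.9
tool_pos: [518.6, -15.4, 152.9]
orientation: [3.141, -0.0, 1.473]
force: [-3.2, 5.4, 4.3]
width: 12.8
grip_force: 58.6
```

To row units: 0.2 cm / 75 = 0.0027.

Emit:
drive_tool([
  [[-1,0,0,0.0027,0],[-1,0,0,0.0027,0]],
])

```text
clock: 38.1
tool_pos: [518.6, -15.4, 151.1]
orientation: [3.141, -0.001, 1.473]
force: [-2.6, 6.1, 4.5]
width: 12.8
grip_force: 58.8
```

To row units: 0.15 cm / 75 = 0.002.

Emit:
drive_tool([
  [[-1,0,0,0.002,0],[-1,0,0,0.002,0]],
])

```text
clock: 38.3
tool_pos: [518.7, -15.3, 150.9]
orientation: [3.141, -0.0, 1.474]
force: [-10.9, 6.4, 20.0]
width: 12.7
grip_force: 60.9
```

Emit:
drive_tool([
  [[-1,0,0,0.002,0],[-1,0,0,0.002,0]],
])

```text
clock: 38.5
tool_pos: [518.8, -15.3, 150.5]
orientation: [3.14, -0.0, 1.473]
force: [-18.6, 6.7, 37.5]
width: 13.2
grip_force: 63.1
```

On the stop. Relax, release, rise and look.

To row units: -0.25 cm / 75 = -0.0033.

Emit:
drive_tool([
  [[-1,0,0,-0.0033,0],[-1,0,0,-0.0033,0]],
])

```text
clock: 38.7
tool_pos: [518.6, -15.4, 151.0]
orientation: [3.141, -0.001, 1.473]
force: [-4.3, 5.9, 8.1]
width: 13.1
grip_force: 59.5
```

To row units: -4 cm / 75 = -0.0533, -1 cm / 75 = -0.0133.

Emit:
drive_tool([
  [[0.0,0,0,0,0],[0.0,0,0,0,0],[0.0,0,0,0,0],[0.0,0,0,-0.0133,0],[0.0,0,0,-0.0533,0]],
])

```text
clock: 39.2
tool_pos: [517.7, -15.8, 188.7]
orientation: [-3.137, -0.0, 1.473]
force: [0.2, 0.6, 0.5]
width: 42.8
grip_force: 0.0
```

To row units: -12 cm / 75 = -0.16, -8 cm / 75 = -0.1067.

Emit:
drive_tool([
  [[0.0,0,0,-0.0533,0],[0.0,0,0,-0.1067,0],[0.0,0,0,-0.16,0],[0.0,0,0,-0.16,0],[0.0,0,0,-0.16,0]],
])

```text
clock: 39.7
tool_pos: [518.5, -15.9, 310.7]
orientation: [3.14, 0.0, 1.473]
force: [-0.8, 0.0, 0.0]
width: 43.0
grip_force: 0.0
```

Run:
```python
from h import *
np.set_printoptions(precision=1,suppress=True)
p=cam("scene"); o=env.observe(); print(o["clock"],o["tool_pos"],o["force"])
for l in("nut_mid","lever_grip","scaler"):print(l,[ (round(d["confidence"],2),w(p,d["at"])) for d in env.pinpoint(l,p)[:1]])
save(p,"pics/f.png",(310,220,470,370),4)
```

```text
39.75 [518.3 -15.9 309.5] [-0.1 -0.7 -0.1]
nut_mid [(0.78, array([ 506., -170.,   87.]))]
lever_grip [(0.72, array([523.2, -14.2,  97.7]))]
scaler [(0.55, array([527.2, 103.1,   0.7]))]
```

View pics/f.png

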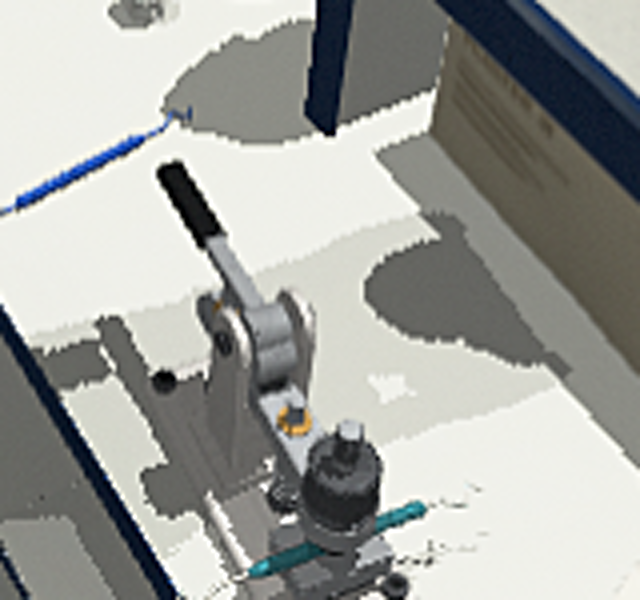

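The lever lies level at home (grip at crop (190,205), z≈97). The scaler is in its groove under the foot at (340,540), and the gripper is clear. Handing in.

```bash
python3 -c "
from workcell import env
print(env.job_done())"
```

```text
the job is handed in; nothing more can be done
None
```

The job is handed in: the nut is backed off about 1.6 rad in two goes, and the lever is home over centre and stayed there when released. The bite was felt at about 0.65 rad after the first 1.37 rad. I did not feel it again after the last 0.26 rad, so the final squeeze of about 2 mm is an estimate. The scaler is in its groove in the last picture, and the robot is clear.

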